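# Put the tea light away under a flush sliding lid

## Robot

A 6-joint arm with a two-finger parallel gripper is mounted at the origin on a cart in front of the work surface, level with it; the furniture and walls round the work are solid. World frame = base frame: x ahead of the robot, y to its left, z up, the work surface at z = 0. Lengths are in m, angles in degrees, forces in N, time in s.
With the tool pointing down it reaches from about 0.3 to 0.875 m from the base axis. Payload 4.2 kg.
Tool frame: the origin (TCP) lies midway between the tips of the shut fingers; the grasp point (between the pads) lies 19 mm behind it; z points along the fingers, y is the line along which they close (so a half turn about z gives the same grasp; the last joint's range is limited). The gripper opens to 85 mm and grips with 20 to 120 N. Pads are 22 mm wide; open, the fingers measure 114 mm over their backs; the gripper's body (76 mm by 85 mm) begins 54 mm behind the grasp point. The pads swing forward as they close: fully open they stand 13 mm farther back than shut.
Start: joints at [67.666, 18.312, 89.639, -0, 72.044, -1.146], TCP at [0.208, 0.536, 0.231] pointing down, gripper open.
Joint ranges: [-177.97, 177.97], [-48.28, 115.42], [12.27, 149.76], [-77.06, 257.06], [2.81, 150.46], [-146.56, 146.56]. Speed limits (degrees/s): [147.25, 147.25, 180, 180, 180, 180].

## Interface

Orientations are given as [roll, pitch, yaw] about the fixed x, y, z axes, in that order (R = Rz(yaw) Ry(pitch) Rx(roll)).
In Python, from workcell import * gives the robot as it stands.
- The arm moves only by the shell command python3 -m inch 'ROWS' [FORCE]. ROWS is JSON, a list of rows, each an object with "dr": the turn, a rotation vector about the tool's x, y, z in units of 8 degrees (1.0 is 8 degrees), a list of three; "offset": the shift along the tool's x, y, z in units of 40 mm (1.0 is 40 mm), a list of three; "fingers": the finger opening in mm, from 0 to 85.4. In form: [{"dr": [rx, ry, rz], "offset": [dx, dy, dz], "fingers": fingers}, ...]. A call has 1 to 8 rows; each row shifts and turns the commanded pose from where the row before left it, along the tool's axes as they then stand; what a row does not reach is not made up. A row lasts 1/8 s, in which the tool goes at most 62.5 mm and 10.7 degrees, less where a joint would pass 70% of its speed; a pose out of reach is approached as far as the arm can. A call is refused whole if a number of a shift passes 1 or a number of a turn 1, either way. A call with a gripper value outside its range is refused whole. The fingers move at their own pace and stop on an object; FORCE is the grip in N (left out, the last holds). Time passes only in rows, so rows that do not move let the fingers close. It gives the time, the measured TCP pose, the force, the opening and the grip force at its end, in the units of the state.
- read_state(): the state, without advancing time (a new reading comes with each control period).
- capture(name): name is "scene" or "side" or "wrist"; returns a dict with "frame" (400x640x3 uint8, red, green, blue), "K" (3x3 intrinsics, pixels), "extrinsics" (4x4, takes a point from camera to world coordinates). Camera axes: x right, y up, looking along -z (the intrinsics and any distortion apply to the point x, -y, -z); pixel columns grow to the right and rows downward; lengths in m; the calibration is good to about 2 mm. A picture is of the moment at which its call begins. There is no depth.
- job_done(): hands the job in; it is judged then, once.
The state is a dict: "t": time; "joint_pos": joint angles; "joint_velocities": joint speeds; "effort": joint torques, N m; "position": TCP position; "orientation": TCP orientation; "wrist_force": force on the tool from outside, world axes, zero at the start; "moment": the same for the moment, N m; "opening": finger opening in m; "grasp_force": force on a finger pad.
Only numpy, scipy, OpenCV 4.12 (cv2) and the standard library are available. Lean on these libraries where they do the work, as an engineer would, in place of code of your own. Each camera call takes 0.05 s, during which the arm holds its last target. There are 200 camera calls.

## Task

Put the tea light away in the grey box: slide the box's flush metal lid right open by pressing a fingertip down on it and dragging it, set the tea light down flat in the compartment (do not drop it), then drag the lid fully shut again the same way. The box is delicate, so press only about as hard as the lid needs and never with more than 25 N, and leave everything else on the worktop where it is.

Things in the scene. Friction and masses are not known exactly. Their poses are not given: they have to be found in the camera images.
- mat: Fixed cork mat 136 (x) x 252 (y) x 3 mm carrying the grey box, which has the same centre and axes; origin at the centre of the mat's underside, on the worktop; z up, y along the box. The box is fixed, 120 (x) x 236 (y) x 48 mm, on four screw feet set differently each time and not measured: its rim is 55 to 63 mm above the worktop; find the height by touch.
- deck (a point): Middle of the box's closed half, fixed to the mat at y = -54 mm, 3 mm above the worktop, axes as the mat's: a fixed deck 6 mm below the box's rim covers this half, and the lid slides over it. The end walls are 8 mm thick and as high as the rim, so in the direction it must move only the lid's upper face can be got at.
- lid (a joint): Lid: smooth level steel plate 100 (x) x 112 (y) x 5.5 mm, no handle, its top 0.5 mm below the box's rim. Value in m: 0 shut (over the compartment, lid centre at mat y = +54 mm), growing as it slides along the mat's -y to 0.108, fully open against the end wall (lid centre at mat y = -54 mm). Dry friction 3 N, a fingertip pressed on with about 12 N drags it; stays where left; does not give downwards.
- compartment (a point): Centre of the compartment in the box's +y half, fixed to the mat at y = +56 mm, 15 mm above the worktop, axes as the mat's. With the lid fully open its mouth is 90 (x) x 104 (y) mm, centred on this point. Its floor is 40 mm below the rim, thus 15 to 23 mm above the worktop.
- tea_light: Tea light in a metal cup, 38 mm across, 15 mm high, 24 to 42 g, standing on the worktop in front of the box at the start; origin at the centre of its underside, z up. A fixed dish rack with tall pans (up to about 0.35 m) stands to its left and behind (x over 0.47 m, y over 0.12 m): go round or over it.
- cream_pot: Small red-topped pot, 58 mm across, 50 mm high, bystander; origin at its underside.
- chopsticks: Pair of chopsticks 239 mm long, 7 mm high, lying along its own x, bystander; origin at the underside.
- teaspoon: Teaspoon 130 mm long, 11 mm high, lying along its own x, bystander; origin at the underside.

How it is judged (in metres and radians):
On the way, in this order (a step that is already met when the one before it is completed fails the run):
1. the lid is slid open, at least 100 mm (value of joint lid above 0.1 m), for 0.2 s.
2. the tea light stands released and flat on the floor of the compartment (x of tea_light in the frame of compartment between -0.045 and 0.045 m and y of tea_light in the frame of compartment between -0.052 and 0.052 m and height (world z) of tea_light between 0.012 and 0.027 m and angle between tea_light's own z axis and vertical below 0.15 rad and contact force between the fingers and tea_light below 0.05 N and linear speed of tea_light below 0.02 m/s), for 0.2 s.
At the end, for the whole second after the job is handed in: The lid is shut to within 3 mm and the tea light lies at rest inside the compartment, flat on its floor (tilted less than 0.15 rad) (value of joint lid below 0.003 m and linear speed of tea_light below 0.02 m/s and x of tea_light in the frame of compartment between -0.045 and 0.045 m and y of tea_light in the frame of compartment between -0.052 and 0.052 m and height (world z) of tea_light between 0.012 and 0.027 m and angle between tea_light's own z axis and vertical below 0.15 rad); the robot touches nothing.
It fails at once if the robot presses on the box, its lid or its mat with more than 25 N (contact force between any of the fingers, the arm and mat above 25 N).
It fails at once if the tea light is dropped (moves faster than 0.6 m/s while not held) (linear speed of tea_light above 0.6 m/s and contact force between the fingers and tea_light below 0.05 N).
It fails at once if the small pot, the chopsticks or the teaspoon is moved by more than 20 mm (distance of any of cream_pot, chopsticks, teaspoon from where it was at the start of the episode above 0.02 m).
It also fails if it takes over 72 s, if anything falls off the work surface, if the arm or the gripper's body presses on something with over 40 N, if the wrist force passes 120 N, or if a joint passes its speed limit or range.

## Working session

There is one attempt and no reset: what is moved stays moved. The work goes in short steps, Python scripts to look and compute and a shell command to move; the robot and the scene stay as the last step left them, time stands still between calls to the robot, and variables do not carry over. Pictures are saved under pics/ and viewed, at most 11 in all, crops included, and the job is handed in when it is done.

```bash
mkdir -p pics && python3 - <<'E'
from workcell import *
import cv2
s=read_state();print(s)
for n in("scene","side"):
    c=capture(n);cv2.imwrite(f"pics/{n}0.png",cv2.cvtColor(c["frame"],cv2.COLOR_RGB2BGR));print(n,c["K"],c["extrinsics"],[k for k in c])
E
```

```text
{'t': 0.0, 'joint_pos': array([ 6.76651739e+01,  1.83508273e+01,  8.97084861e+01, -2.26916346e-04,
        7.20416739e+01, -1.14488493e+00]), 'joint_velocities': array([ 0.01747965,  0.0126153 ,  0.10694472, -0.11045859, -0.04946134,
        0.05043845]), 'effort': array([-1.67413651e-03, -4.15527356e+01, -2.34163320e+01, -4.85573548e-05,
        8.35472136e-03,  2.87223493e-06]), 'position': array([0.20764759, 0.53568041, 0.23047631]), 'orientation': array([-1.79899029e+02, -1.80209837e-03,  1.58810127e+02]), 'wrist_force': array([ 1.2255558 , -0.43804911, -0.1760332 ]), 'moment': array([-0.01241476,  0.04608168,  0.01460628]), 'grasp_force': 0.0, 'opening': 0.08545823691815728}
scene [[369.05486405   0.         323.49718327]
 [  0.         369.05486405 191.91056103]
 [  0.           0.           1.        ]] [[ 7.12470058e-01  5.47775443e-01 -4.38552710e-01  9.94295256e-02]
 [-7.01702429e-01  5.56485383e-01 -4.44901922e-01 -3.73438203e-01]
 [ 3.41825506e-04  6.24712800e-01  7.80854532e-01  7.58651310e-01]
 [ 0.00000000e+00  0.00000000e+00  0.00000000e+00  1.00000000e+00]] ['frame', 'K', 'extrinsics']
side [[485.68770003   0.         315.5643201 ]
 [  0.         485.68770003 198.77374236]
 [  0.           0.           1.        ]] [[-0.87374809  0.42777122 -0.23146503  0.22279203]
 [-0.48636982 -0.76556681  0.42113165  0.56655171]
 [ 0.00294606  0.48054057  0.87696755  1.17645254]
 [ 0.          0.          0.          1.        ]] ['frame', 'K', 'extrinsics']
```

View pics/scene0.png

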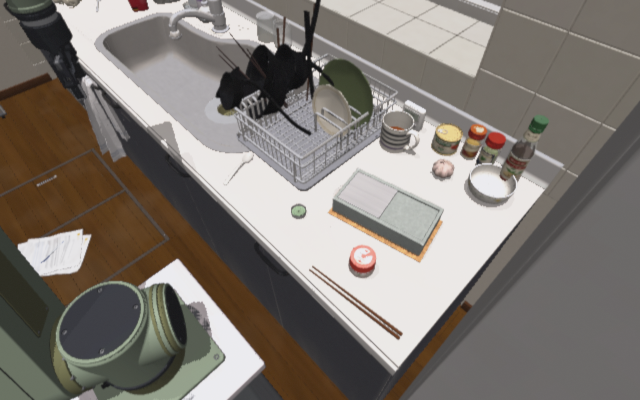

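View pics/side0.png

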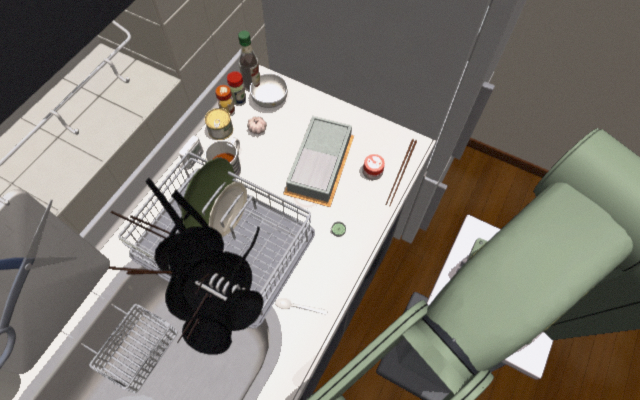

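The scene view shows the box at about (387,212) with the lid on its left half, the green tea light at (299,211), the red pot at (363,258) and the chopsticks at (355,300). The side view shows the tea light at (338,229) and the box at (320,160).

```bash
cat > h.py <<'E'
from workcell import *
import cv2, numpy as np
def ray(c,u,v):
    K,E=c["K"],c["extrinsics"]
    d=np.array([(u-K[0,2])/K[0,0],-(v-K[1,2])/K[1,1],-1.])
    return E[:3,3],E[:3,:3]@d
def onz(c,u,v,z):
    o,d=ray(c,u,v);return o+d*(z-o[2])/d[2]
def proj(c,P):
    K,E=c["K"],c["extrinsics"]
    q=(np.asarray(P)-E[:3,3])@E[:3,:3]
    return np.array([K[0,0]*q[...,0]/-q[...,2]+K[0,2],K[1,1]*-q[...,1]/-q[...,2]+K[1,2]]).T
def save(n,im): cv2.imwrite(f"pics/{n}.png",cv2.cvtColor(im,cv2.COLOR_RGB2BGR))
E
python3 - <<'E'
from h import *
a=capture("scene");b=capture("side")
A=cv2.resize(a["frame"][160:280,290:450],None,fx=5,fy=5,interpolation=cv2.INTER_CUBIC)
B=cv2.resize(b["frame"][110:245,275:425],None,fx=4.4,fy=4.4,interpolation=cv2.INTER_CUBIC)
save("a1",A);save("b1",B);print(A.shape,B.shape)
print(onz(a,299,211,.015),onz(b,338,229,.015))
E
```

```text
(600, 800, 3) (594, 660, 3)
[0.43132064 0.04969011 0.015     ] [0.43347872 0.05936796 0.015     ]
```

View pics/a1.png

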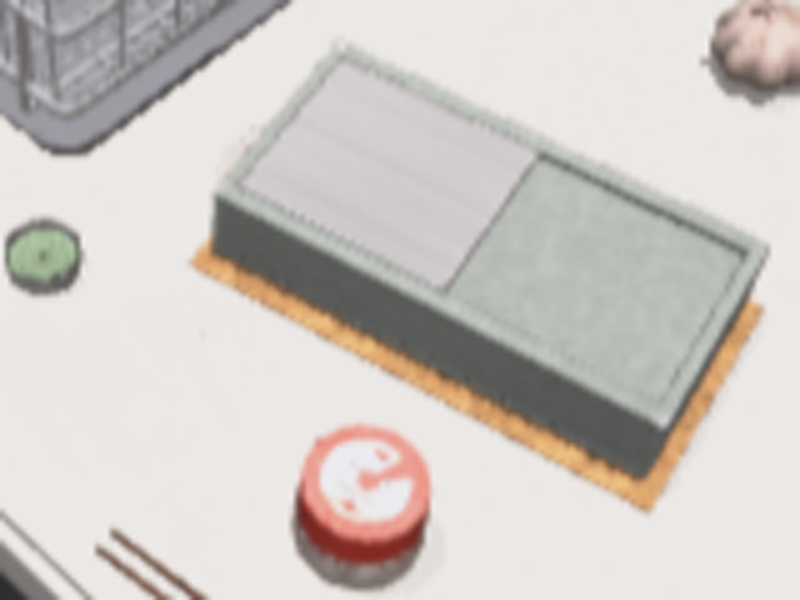

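View pics/b1.png

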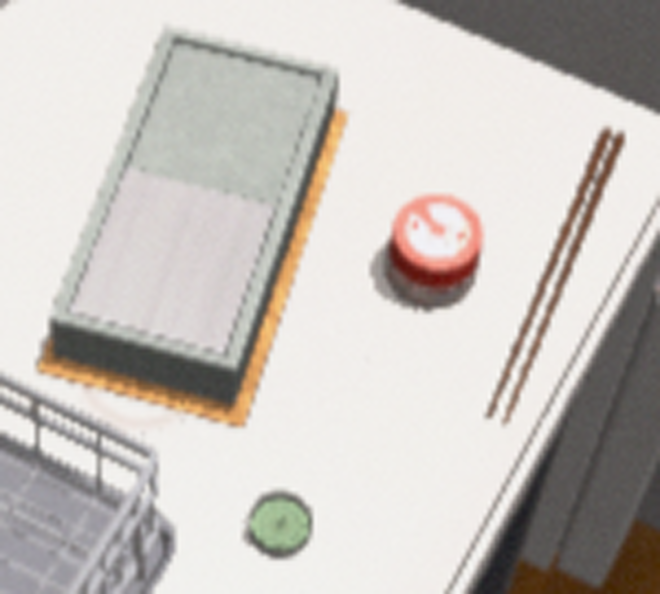

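The crops show the rim corners (crop A: (340,42), (215,193), (665,428), (768,246); crop B: (166,30), (337,72), (238,366), (52,320)) and three mat corners in each. The lid lies on the left (+y) half. I'll fit the box pose in each camera and then in both.

```bash
cat > fit.py <<'E'
from h import *
from scipy.optimize import least_squares
a=capture("scene");b=capture("side")
pa=lambda p:(np.array(p)+.5)/5-.5+[290,160]
pb=lambda p:(np.array(p)+.5)/4.4-.5+[275,110]
# order rim: (-x,+y),(+x,+y),(+x,-y),(-x,-y); mat: (-x,+y),(-x,-y),(+x,-y)
RA,MA=pa([(215,193),(340,42),(768,246),(665,428)]),pa([(193,264),(650,510),(763,307)])
# in side view: +y end = bottom; -x side = right
RB,MB=pb([(238,366),(52,320),(166,30),(337,72)]),pb([(243,425),(346,110),(40,368)])
def pts(x,y,t,h):
    R=np.array([[np.cos(t),-np.sin(t)],[np.sin(t),np.cos(t)]])
    f=lambda q,z:np.c_[np.array(q)@R.T+[x,y],np.full(len(q),z)]
    r=f([(-.06,.118),(.06,.118),(.06,-.118),(-.06,-.118)],h)
    m=f([(-.068,.126),(.068,.126),(.068,-.126),(-.068,-.126)],.003)
    return r,m
def res(p,w):
    r,m=pts(*p);o=[]
    if 'a' in w:o+=[proj(a,r)-RA,proj(a,m[[0,3,2]])-MA]
    if 'b' in w:o+=[proj(b,r)-RB,proj(b,m[[0,3,1]])-MB]
    return np.concatenate(o).ravel()
for w in('a','b','ab'):
    s=least_squares(res,[.55,-.05,0,.06],args=(w,));print(w,s.x.round(4),np.degrees(s.x[2]).round(2),np.abs(s.fun).max().round(2),s.fun.round(1) if w=='ab' else '')
ta,tb=pa([(43,252)])[0],pb([(280,522)])[0]
print(onz(a,*ta,.015),onz(b,*tb,.015))
print('pot',onz(a,*pa([(366,482)])[0],.05),onz(b,*pb([(437,236)])[0],.05))
print('spoon',[onz(a,*q,.004).round(3) for q in((227,182),(249,157))])
print('chop',[onz(a,*q,.004).round(3) for q in((311,268),(399,334))])
E
python3 fit.py
```

```text
a [ 0.578  -0.1046  0.2051  0.0553] 11.75 0.92 
b [ 0.5795 -0.1059  0.2126  0.0523] 12.18 1.14 
ab [ 0.5785 -0.1047  0.2083  0.0547] 11.94 1.24 [-0.4  0.3 -0.3 -0.2  0.8 -0.1  0.4  0.5 -0.8 -0.6  0.5 -0.   0.7 -0.7
  0.   1.2 -0.6  0.1 -0.3 -0.7  0.8 -0.4  0.4  0.3  0.8  0.2 -0.6  0.4]
[0.43195751 0.05334805 0.015     ] [0.4339219  0.05711523 0.015     ]
pot [ 0.43355457 -0.15546894  0.05      ] [ 0.43396859 -0.1504116   0.05      ]
spoon [array([0.363, 0.262, 0.004]), array([0.462, 0.295, 0.004])]
chop [array([ 0.35 , -0.08 ,  0.004]), array([ 0.375, -0.309,  0.004])]
```

```bash
python3 -m inch '[{"dr":[0,0,1],"offset":[0,0,0],"fingers":0},{"dr":[0,0,1],"offset":[0,0,0],"fingers":0},{"dr":[0,0,1],"offset":[0,0,0],"fingers":0},{"dr":[0,0,1],"offset":[0,0,0],"fingers":0},{"dr":[0,0,1],"offset":[0,0,0],"fingers":0},{"dr":[0,0,1],"offset":[0,0,0],"fingers":0},{"dr":[0,0,1],"offset":[0,0,0],"fingers":0},{"dr":[0,0,0.1],"offset":[0,0,0],"fingers":0}]' 30
python3 -m inch '[{"dr":[0,0,0],"offset":[-0.9,0.1,0],"fingers":0},{"dr":[0,0,0],"offset":[-0.9,0.1,0],"fingers":0},{"dr":[0,0,0],"offset":[-0.9,0.1,0],"fingers":0},{"dr":[0,0,0],"offset":[-0.9,0.1,0],"fingers":0},{"dr":[0,0,0],"offset":[-0.9,0.1,0],"fingers":0},{"dr":[0,0,0],"offset":[-0.9,0.1,0],"fingers":0},{"dr":[0,0,0],"offset":[-0.9,0.1,0],"fingers":0},{"dr":[0,0,0],"offset":[-0.9,0.1,0],"fingers":0}]'
cat > where.py <<'E'
from h import *
s=read_state();p=s["position"];t=np.radians(12);d=p[:2]-[.5785,-.1047]
print('t',round(s["t"],2),'mat x,y mm',(1e3*np.array([d@[np.cos(t),np.sin(t)],d@[-np.sin(t),np.cos(t)]])).round(1),'z',(1e3*p[2]).round(1),'rpy',s["orientation"].round(1),'F',s["wrist_force"].round(1),'open',round(s["opening"]*1e3,1),s["grasp_force"].round(1))
E
python3 where.py
```

```text
t: 1.3
position: [0.2078, 0.5361, 0.2313]
orientation: [-180.0, 0.0, 102.1]
wrist_force: [-0.1, 0.4, -1.0]
opening: -0.0003
grasp_force: 0.0
t: 2.3
position: [0.2993, 0.26, 0.2315]
orientation: [180.0, -0.0, 102.2]
wrist_force: [0.9, 0.4, 0.6]
opening: -0.0001
grasp_force: 0.0Traceback (most recent call last):
  File "where.py", line 3, in <module>
    print('t',round(s["t"],2),'mat x,y mm',(1e3*np.array([d@[np.cos(t),np.sin(t)],d@[-np.sin(t),np.cos(t)]])).round(1),'z',(1e3*p[2]).round(1),'rpy',s["orientation"].round(1),'F',s["wrist_force"].round(1),'open',round(s["opening"]*1e3,1),s["grasp_force"].round(1))
                                                                                                                                                                                                                                              ^^^^^^^^^^^^^^^^^^^^^^
AttributeError: 'float' object has no attribute 'round'
```

```bash
sed -i 's/s\["grasp_force"\].round(1)/s["grasp_force"]/' where.py
python3 -m inch '[{"dr":[0,0,0],"offset":[-1,0.05,0],"fingers":0},{"dr":[0,0,0],"offset":[-1,0.05,0],"fingers":0},{"dr":[0,0,0],"offset":[-1,0.05,0],"fingers":0},{"dr":[0,0,0],"offset":[-1,0.05,0],"fingers":0},{"dr":[0,0,0],"offset":[-1,0.05,0],"fingers":0},{"dr":[0,0,0],"offset":[-1,0.05,0],"fingers":0},{"dr":[0,0,0],"offset":[-1,0.05,0],"fingers":0},{"dr":[0,0,0],"offset":[-1,0.05,0],"fingers":0}]'
python3 -m inch '[{"dr":[0,0,0],"offset":[-0.1,0.7,0.5],"fingers":0},{"dr":[0,0,0],"offset":[-0.1,0.7,0.5],"fingers":0},{"dr":[0,0,0],"offset":[-0.1,0.7,0.5],"fingers":0},{"dr":[0,0,0],"offset":[-0.1,0.7,0.5],"fingers":0},{"dr":[0,0,0],"offset":[-0.1,0.7,0.5],"fingers":0},{"dr":[0,0,0],"offset":[-0.1,0.7,0.5],"fingers":0},{"dr":[0,0,0],"offset":[0,0,0],"fingers":0}]'
python3 where.py; python3 - <<'E'
from h import *
c=capture("wrist");save("w1",c["frame"]);print(c["extrinsics"].round(3),c["K"].round(1))
E
```

```text
t: 3.3
position: [0.3815, -0.0499, 0.2315]
orientation: [180.0, 0.0, 102.1]
wrist_force: [0.6, -0.4, -0.2]
opening: -0.0
grasp_force: 0.0
t: 4.18
position: [0.5511, -0.0369, 0.1096]
orientation: [-179.9, -0.0, 102.1]
wrist_force: [0.2, -0.4, 1.6]
opening: 0.0001
grasp_force: 0.0
t 4.17 mat x,y mm [-12.7  72. ] z 109.6 rpy [-179.9   -0.   102.1] F [ 0.2 -0.4  1.6] open 0.1 0.0
[[ 0.978 -0.2   -0.065  0.534]
 [ 0.21   0.925  0.316  0.045]
 [-0.003 -0.323  0.946  0.252]
 [ 0.     0.     0.     1.   ]] [[308.8   0.  317.2]
 [  0.  308.8 198.9]
 [  0.    0.    1. ]]
```

View pics/w1.png

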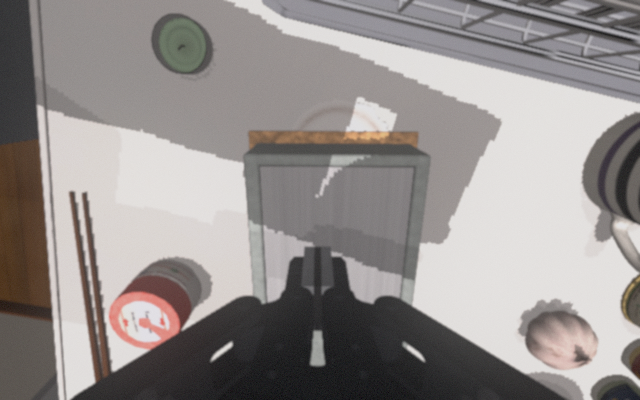

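The wrist view shows the rim's +y corners at (244,155) and (430,155), square to the image, and the tea light top at (182,45). The closed fingers are over the lid, near x = 317.

```bash
python3 - <<'E'
from h import *
c=capture("wrist");t=np.radians(12);b=np.array([.5785,-.1047])
def m(p): d=p[:2]-b;return (1e3*np.array([d@[np.cos(t),np.sin(t)],d@[-np.sin(t),np.cos(t)]])).round(1)
for h in(.055,.059,.063):
  P=[onz(c,*q,h) for q in((244,155),(430,155))];print(h,[m(p) for p in P],'want -60/60,118', np.linalg.norm(P[0]-P[1]))
P=[onz(c,*q,.003) for q in((249,132),(418,132))];print([m(p) for p in P],'want +-68,126')
p=onz(c,182,45,.015);print('tea',p,m(p))
E
```

```text
0.055 [array([-60.8, 118.2]), array([ 59.2, 118.5])] want -60/60,118 0.12003073637929808
0.059 [array([-59.9, 119. ]), array([ 57.7, 119.2])] want -60/60,118 0.11760349634450958
0.063 [array([-58.9, 119.7]), array([ 56.3, 120. ])] want -60/60,118 0.11517625630972099
[array([-68. , 126.8]), array([ 66.5, 127. ])] want +-68,126
tea [0.43395975 0.05641795 0.015     ] [-107.9  187.6]
```

```bash
python3 -m inch '[{"dr":[0,0,0],"offset":[-0.1,0.16,0.4],"fingers":0},{"dr":[0,0,0],"offset":[-0.1,0.16,0.4],"fingers":0},{"dr":[0,0,0],"offset":[0,0,0.15],"fingers":0},{"dr":[0,0,0],"offset":[0,0,0.05],"fingers":0},{"dr":[0,0,0],"offset":[0,0,0],"fingers":0}]'
python3 where.py
python3 -m inch '[{"dr":[0,0,0],"offset":[0,0,0.05],"fingers":0},{"dr":[0,0,0],"offset":[0,0,0.05],"fingers":0},{"dr":[0,0,0],"offset":[0,0,0.05],"fingers":0},{"dr":[0,0,0],"offset":[0,0,0],"fingers":0}]'
```

```text
t: 4.9
position: [0.5648, -0.0422, 0.0713]
orientation: [-180.0, -0.0, 102.0]
wrist_force: [-0.3, 1.1, -0.6]
opening: -0.0002
grasp_force: 0.0
t 4.9 mat x,y mm [-0.4 64. ] z 71.3 rpy [-180.   -0.  102.] F [-0.3  1.1 -0.6] open -0.2 0.0
t: 5.4
position: [0.5647, -0.0422, 0.0651]
orientation: [-180.0, -0.0, 102.0]
wrist_force: [0.6, 0.0, -0.4]
opening: -0.0001
grasp_force: 0.0
```

```bash
cat > ok.py <<'E'
import sys
from workcell import *
s=read_state();f=s["wrist_force"];print(s["position"].round(4),f.round(1))
sys.exit(abs(f[2])>3)
E
python3 -m inch '[{"dr":[0,0,0],"offset":[0,0,0.03],"fingers":0},{"dr":[0,0,0],"offset":[0,0,0.02],"fingers":0},{"dr":[0,0,0],"offset":[0,0,0],"fingers":0}]' >/dev/null; python3 ok.py && 
python3 -m inch '[{"dr":[0,0,0],"offset":[0,0,0.03],"fingers":0},{"dr":[0,0,0],"offset":[0,0,0],"fingers":0}]' >/dev/null && python3 ok.py && 
python3 -m inch '[{"dr":[0,0,0],"offset":[0,0,0.03],"fingers":0},{"dr":[0,0,0],"offset":[0,0,0],"fingers":0}]' >/dev/null && python3 ok.py && 
python3 -m inch '[{"dr":[0,0,0],"offset":[0,0,0.03],"fingers":0},{"dr":[0,0,0],"offset":[0,0,0],"fingers":0}]' >/dev/null && python3 ok.py && 
python3 -m inch '[{"dr":[0,0,0],"offset":[0,0,0.03],"fingers":0},{"dr":[0,0,0],"offset":[0,0,0],"fingers":0}]' >/dev/null && python3 ok.py && 
python3 -m inch '[{"dr":[0,0,0],"offset":[0,0,0.03],"fingers":0},{"dr":[0,0,0],"offset":[0,0,0],"fingers":0}]' >/dev/null && python3 ok.py && 
python3 -m inch '[{"dr":[0,0,0],"offset":[0,0,0.03],"fingers":0},{"dr":[0,0,0],"offset":[0,0,0],"fingers":0}]' >/dev/null && python3 ok.py
```

```text
[ 0.5648 -0.0422  0.0632] [-0.   0.6 -0.5]False
```

```bash
sed -i 's/sys.exit(/sys.exit(int(/;s/>3)/>3))/' ok.py
python3 -m inch '[{"dr":[0,0,0],"offset":[0,0,0.03],"fingers":0},{"dr":[0,0,0],"offset":[0,0,0],"fingers":0}]' >/dev/null && python3 ok.py && 
python3 -m inch '[{"dr":[0,0,0],"offset":[0,0,0.03],"fingers":0},{"dr":[0,0,0],"offset":[0,0,0],"fingers":0}]' >/dev/null && python3 ok.py && 
python3 -m inch '[{"dr":[0,0,0],"offset":[0,0,0.03],"fingers":0},{"dr":[0,0,0],"offset":[0,0,0],"fingers":0}]' >/dev/null && python3 ok.py && 
python3 -m inch '[{"dr":[0,0,0],"offset":[0,0,0.03],"fingers":0},{"dr":[0,0,0],"offset":[0,0,0],"fingers":0}]' >/dev/null && python3 ok.py && 
python3 -m inch '[{"dr":[0,0,0],"offset":[0,0,0.03],"fingers":0},{"dr":[0,0,0],"offset":[0,0,0],"fingers":0}]' >/dev/null && python3 ok.py && 
python3 -m inch '[{"dr":[0,0,0],"offset":[0,0,0.03],"fingers":0},{"dr":[0,0,0],"offset":[0,0,0],"fingers":0}]' >/dev/null && python3 ok.py && 
python3 -m inch '[{"dr":[0,0,0],"offset":[0,0,0.03],"fingers":0},{"dr":[0,0,0],"offset":[0,0,0],"fingers":0}]' >/dev/null && python3 ok.py&& 
python3 -m inch '[{"dr":[0,0,0],"offset":[0,0,0.03],"fingers":0},{"dr":[0,0,0],"offset":[0,0,0],"fingers":0}]' >/dev/null && python3 ok.py
```

```text
[ 0.5648 -0.0422  0.062 ] [ 0.7 -0.5  0.3]
[ 0.5647 -0.0422  0.0608] [-0.3  0.4  0.3]
[ 0.5648 -0.0422  0.0596] [-0.5 -0.4  0.2]
[ 0.5648 -0.0422  0.0584] [ 0.1  0.1 -0.8]
[ 0.5649 -0.0422  0.0581] [-2.5  0.5  5.6]
```

```bash
python3 -m inch '[{"dr":[0,0,0],"offset":[0,0,0.03],"fingers":0},{"dr":[0,0,0],"offset":[0,0,0],"fingers":0}]' && python3 ok.py;  python3 -m inch '[{"dr":[0,0,0],"offset":[-0.05,0,0],"fingers":0},{"dr":[0,0,0],"offset":[-0.1,0,0],"fingers":0},{"dr":[0,0,0],"offset":[-0.1,0,0],"fingers":0},{"dr":[0,0,0],"offset":[0,0,0],"fingers":0}]'; python3 where.py
```

```text
t: 7.28
position: [0.5649, -0.0422, 0.058]
orientation: [179.9, 0.0, 102.0]
wrist_force: [-3.3, 0.4, 13.1]
opening: -0.0002
grasp_force: 6.2
[ 0.5649 -0.0422  0.058 ] [-3.3  0.4 13.1]
t: 7.78
position: [0.567, -0.052, 0.058]
orientation: [179.9, -0.0, 102.0]
wrist_force: [-3.0, 0.7, 11.9]
opening: 0.0001
grasp_force: 6.2
t 7.78 mat x,y mm [-0.3 53.9] z 58.0 rpy [179.9  -0.  102. ] F [-3.   0.7 11.9] open 0.1 6.234732187182317
```

```bash
python3 -m inch '[{"dr":[0,0,0],"offset":[-0.15,0,0],"fingers":0},{"dr":[0,0,0],"offset":[-0.2,0,0],"fingers":0},{"dr":[0,0,0],"offset":[-0.2,0,0],"fingers":0},{"dr":[0,0,0],"offset":[-0.2,0,0],"fingers":0},{"dr":[0,0,0],"offset":[-0.2,0,0],"fingers":0},{"dr":[0,0,0],"offset":[0,0,0],"fingers":0}]'; python3 where.py; python3 - <<'E'
from h import *
c=capture("side");save("b2",cv2.resize(c["frame"][110:245,275:425],None,fx=4.4,fy=4.4,interpolation=cv2.INTER_CUBIC))
E
```

```text
t: 8.52
position: [0.5749, -0.0898, 0.058]
orientation: [180.0, 0.0, 102.0]
wrist_force: [-4.3, -1.6, 12.9]
opening: -0.0002
grasp_force: 6.0
t 8.53 mat x,y mm [-0.4 15.4] z 58.0 rpy [180.   0. 102.] F [-4.3 -1.6 12.9] open -0.2 6.020248072600225
```

View pics/b2.png

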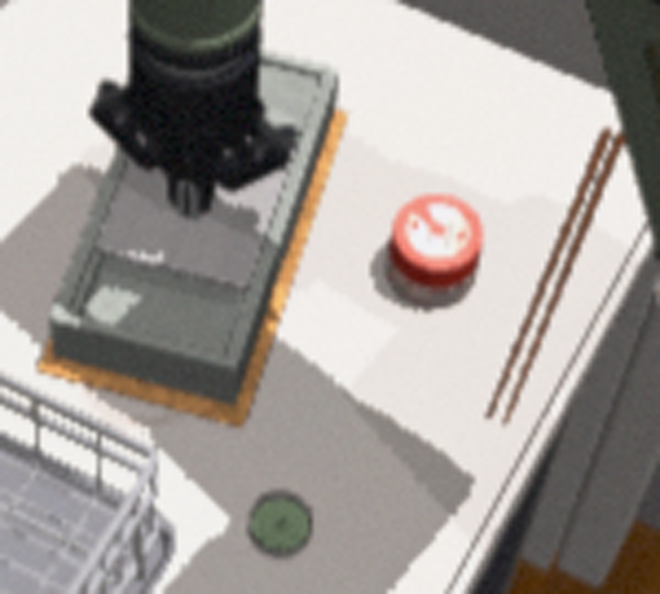

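The lid moves with the finger and the compartment is opening at its +y end; pot and chopsticks have not moved. I'll finish the drag.

```bash
python3 -m inch '[{"dr":[0,0,0],"offset":[-0.2,0,0],"fingers":0},{"dr":[0,0,0],"offset":[-0.25,0,0],"fingers":0},{"dr":[0,0,0],"offset":[-0.25,0,0],"fingers":0},{"dr":[0,0,0],"offset":[-0.25,0,0],"fingers":0},{"dr":[0,0,0],"offset":[-0.2,0,0],"fingers":0},{"dr":[0,0,0],"offset":[0,0,0],"fingers":0}]'; python3 where.py; python3 -m inch '[{"dr":[0,0,0],"offset":[-0.15,0,0],"fingers":0},{"dr":[0,0,0],"offset":[-0.1,0,0],"fingers":0},{"dr":[0,0,0],"offset":[-0.1,0,0],"fingers":0},{"dr":[0,0,0],"offset":[-0.07,0,0],"fingers":0},{"dr":[0,0,0],"offset":[0,0,0],"fingers":0}]'; python3 where.py
```

```text
t: 9.32
position: [0.5843, -0.135, 0.058]
orientation: [180.0, 0.1, 102.0]
wrist_force: [-4.4, -1.2, 10.9]
opening: -0.0
grasp_force: 5.8
t 9.32 mat x,y mm [ -0.6 -30.8] z 58.0 rpy [1.80e+02 1.00e-01 1.02e+02] F [-4.4 -1.2 10.9] open -0.0 5.827128165910835
t: 9.95
position: [0.5875, -0.1491, 0.058]
orientation: [180.0, -0.2, 102.0]
wrist_force: [-4.7, 6.2, 12.6]
opening: -0.0002
grasp_force: 6.4
t 9.95 mat x,y mm [ -0.4 -45.3] z 58.0 rpy [180.   -0.2 102. ] F [-4.7  6.2 12.6] open -0.2 6.427832938497886
```

```bash
python3 -m inch '[{"dr":[0,0,0],"offset":[0,0,-0.15],"fingers":0},{"dr":[0,0,0],"offset":[0,0,-0.8],"fingers":0},{"dr":[0,0,0],"offset":[0,0,-0.8],"fingers":0},{"dr":[0,0,0],"offset":[0.4,-0.2,0],"fingers":55},{"dr":[0,0,0],"offset":[0.9,-0.45,0],"fingers":55},{"dr":[0,0,0],"offset":[0.9,-0.45,0],"fingers":55},{"dr":[0,0,0],"offset":[0.9,-0.45,0],"fingers":55},{"dr":[0,0,0],"offset":[0.9,-0.45,0],"fingers":55}]'
python3 -m inch '[{"dr":[0,0,0],"offset":[0.9,-0.45,0],"fingers":55},{"dr":[0,0,0],"offset":[0.9,-0.3,0],"fingers":55},{"dr":[0,0,0],"offset":[0.0,0,0],"fingers":55},{"dr":[0,0,0],"offset":[0.0,0,0],"fingers":55}]' >/dev/null; python3 where.py;  python3 - <<'E'
from h import *
c=capture("side");save("b3",cv2.resize(c["frame"][110:245,275:425],None,fx=4.4,fy=4.4,interpolation=cv2.INTER_CUBIC))
E
```

```text
t: 10.95
position: [0.4738, -0.0094, 0.1248]
orientation: [-179.9, -0.1, 102.0]
wrist_force: [0.7, 1.0, 0.6]
opening: 0.0548
grasp_force: 0.0
t 11.45 mat x,y mm [-110.8  185.2] z 125.6 rpy [-180.     0.   102.1] F [0.4 0.1 0.1] open 55.0 0.0
```

View pics/b3.png

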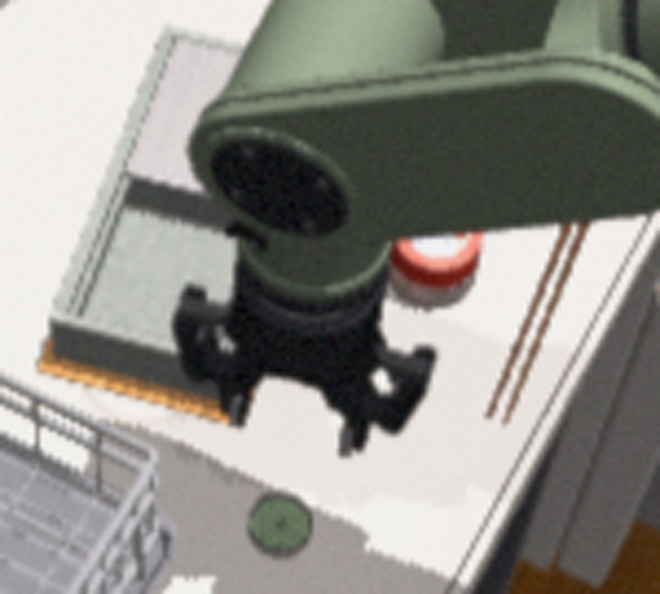

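The lid is fully open and the compartment clear. The gripper is just short of the tea light, which is at crop (280,522), and stands clear of the rack. I'll correct by about 2.6 mm in each axis and descend.

```bash
python3 -m inch '[{"dr":[0,0,0],"offset":[0.06,0.06,0.6],"fingers":52},{"dr":[0,0,0],"offset":[0,0,0.8],"fingers":52},{"dr":[0,0,0],"offset":[0,0,0.8],"fingers":52},{"dr":[0,0,0],"offset":[0,0,0.5],"fingers":52},{"dr":[0,0,0],"offset":[0,0,0.1],"fingers":52},{"dr":[0,0,0],"offset":[0,0,0],"fingers":52}]'; python3 where.py; python3 ok.py &&
python3 -m inch '[{"dr":[0,0,0],"offset":[0,0,0.1],"fingers":52},{"dr":[0,0,0],"offset":[0,0,0.05],"fingers":52},{"dr":[0,0,0],"offset":[0,0,0],"fingers":52}]' >/dev/null && python3 ok.py &&
python3 -m inch '[{"dr":[0,0,0],"offset":[0,0,0.05],"fingers":52},{"dr":[0,0,0],"offset":[0,0,0],"fingers":52}]' >/dev/null && python3 ok.py &&
python3 -m inch '[{"dr":[0,0,0],"offset":[0,0,0.05],"fingers":52},{"dr":[0,0,0],"offset":[0,0,0],"fingers":52}]' >/dev/null && python3 ok.py; python3 - <<'E'
from h import *
save("w2",capture("wrist")["frame"])
E
```

```text
t: 12.25
position: [0.4344, 0.0559, 0.0142]
orientation: [180.0, -0.0, 102.0]
wrist_force: [-0.4, 0.3, -0.1]
opening: 0.0521
grasp_force: 0.0
t 12.25 mat x,y mm [-107.6  187. ] z 14.2 rpy [180.  -0. 102.] F [-0.4  0.3 -0.1] open 52.1 0.0
[0.4344 0.0559 0.0142] [-0.4  0.3 -0.1]
[0.4339 0.0563 0.0083] [ 0.5 -0.1 -0.4]
[0.4338 0.0563 0.0061] [0.1 0.6 0.9]
[0.4337 0.0563 0.0039] [ 0.3 -0.3  0.6]
```

View pics/w2.png

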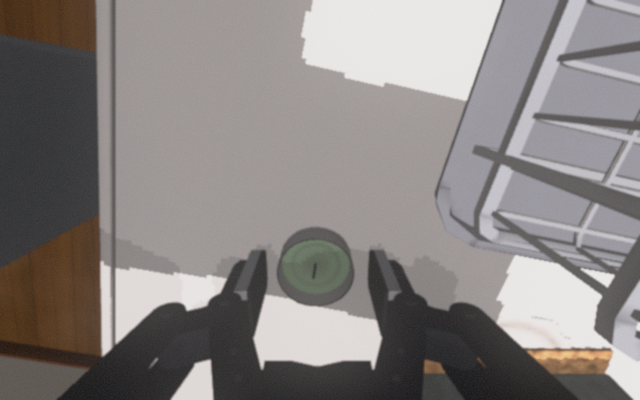

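The tea light sits centred between the pads at (316,265), with no contact. I'll go a little lower and close.

```bash
python3 -m inch '[{"dr":[0,0,0],"offset":[0,0,0.06],"fingers":52},{"dr":[0,0,0],"offset":[0,0,0],"fingers":52}]' >/dev/null; python3 ok.py && python3 -m inch '[{"dr":[0,0,0],"offset":[0,0,0],"fingers":36},{"dr":[0,0,0],"offset":[0,0,0],"fingers":36},{"dr":[0,0,0],"offset":[0,0,0],"fingers":36},{"dr":[0,0,0],"offset":[0,0,0],"fingers":30},{"dr":[0,0,0],"offset":[0,0,0],"fingers":30}]' 25; python3 where.py
```

```text
[0.4337 0.0563 0.0015] [ 0.1  0.3 -0.1]
t: 14.05
position: [0.4338, 0.0563, 0.0018]
orientation: [180.0, -0.0, 102.0]
wrist_force: [-0.9, 0.7, 3.5]
opening: 0.036
grasp_force: 24.8
t 14.05 mat x,y mm [-108.   187.6] z 1.8 rpy [180.  -0. 102.] F [-0.9  0.7  3.5] open 36.0 24.78471969254315
```

```bash
python3 -m inch '[{"dr":[0,0,0],"offset":[0,0,-0.2],"fingers":30},{"dr":[0,0,0],"offset":[0,0,-0.6],"fingers":30},{"dr":[0,0,0],"offset":[0,0,-0.8],"fingers":30},{"dr":[0,0,0],"offset":[0,0,-0.8],"fingers":30},{"dr":[0,0,0],"offset":[0,0,-0.4],"fingers":30},{"dr":[0,0,0],"offset":[0,0,0],"fingers":30}]'; python3 -m inch '[{"dr":[0,0,0],"offset":[-0.3,0.2,0],"fingers":30},{"dr":[0,0,0],"offset":[-0.6,0.5,0],"fingers":30},{"dr":[0,0,0],"offset":[-0.6,0.5,0],"fingers":30},{"dr":[0,0,0],"offset":[-0.6,0.5,0],"fingers":30},{"dr":[0,0,0],"offset":[-0.6,0.5,0],"fingers":30},{"dr":[0,0,0],"offset":[-0.4,0.4,0],"fingers":30},{"dr":[0,0,0],"offset":[-0.2,0.1,0],"fingers":30},{"dr":[0,0,0],"offset":[0,0,0],"fingers":30}]' >/dev/null; python3 where.py;  python3 - <<'E'
from h import *
save("w3",capture("wrist")["frame"])
E
```

```text
t: 14.8
position: [0.4347, 0.0564, 0.1149]
orientation: [179.8, 0.0, 102.0]
wrist_force: [-0.2, -0.2, -0.1]
opening: 0.0361
grasp_force: 25.3
t 15.8 mat x,y mm [-0.6 55.2] z 112.7 rpy [-179.9   -0.   102. ] F [-0.5 -0.1  0.1] open 36.2 25.253224300104193
```

View pics/w3.png

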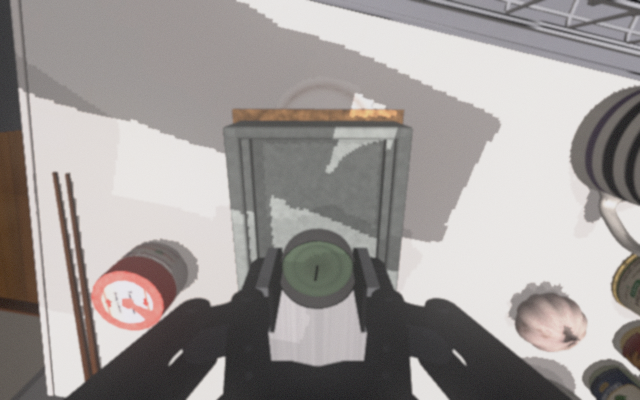

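The tea light is held flat at (317,268) over the open compartment, with the open lid visible beneath it. Next is a guarded descent.

```bash
python3 -m inch '[{"dr":[0,0,0],"offset":[0,0,0.3],"fingers":30},{"dr":[0,0,0],"offset":[0,0,0.5],"fingers":30},{"dr":[0,0,0],"offset":[0,0,0.5],"fingers":30},{"dr":[0,0,0],"offset":[0,0,0.3],"fingers":30},{"dr":[0,0,0],"offset":[0,0,0.1],"fingers":30},{"dr":[0,0,0],"offset":[0,0,0],"fingers":30}]' >/dev/null; python3 ok.py &&
python3 -m inch '[{"dr":[0,0,0],"offset":[0,0,0.1],"fingers":30},{"dr":[0,0,0],"offset":[0,0,0.1],"fingers":30},{"dr":[0,0,0],"offset":[0,0,0],"fingers":30}]' >/dev/null && python3 ok.py &&
python3 -m inch '[{"dr":[0,0,0],"offset":[0,0,0.06],"fingers":30},{"dr":[0,0,0],"offset":[0,0,0.04],"fingers":30},{"dr":[0,0,0],"offset":[0,0,0],"fingers":30}]' >/dev/null && python3 ok.py &&
python3 -m inch '[{"dr":[0,0,0],"offset":[0,0,0.06],"fingers":30},{"dr":[0,0,0],"offset":[0,0,0.04],"fingers":30},{"dr":[0,0,0],"offset":[0,0,0],"fingers":30}]' >/dev/null && python3 ok.py &&
python3 -m inch '[{"dr":[0,0,0],"offset":[0,0,0.06],"fingers":30},{"dr":[0,0,0],"offset":[0,0,0],"fingers":30}]' >/dev/null && python3 ok.py; python3 where.py
```

```text
[ 0.567  -0.0502  0.0458] [-0.9 -0.4 -0.7]
[ 0.5667 -0.0503  0.0375] [-0.1  0.9 -0.7]
[ 0.5669 -0.0503  0.0336] [ 0.2  0.  -0. ]
[ 0.5668 -0.0503  0.0295] [-0.3 -0.  -0.9]
[ 0.5668 -0.0503  0.0271] [-0.4 -0.5 -0.8]
t 17.98 mat x,y mm [-0.1 55.6] z 27.1 rpy [-180.   -0.  102.] F [-0.4 -0.5 -0.8] open 36.4 25.257628403487615
```

```bash
python3 -m inch '[{"dr":[0,0,0],"offset":[0,0,0.06],"fingers":30},{"dr":[0,0,0],"offset":[0,0,0],"fingers":30}]' >/dev/null ; python3 ok.py &&
python3 -m inch '[{"dr":[0,0,0],"offset":[0,0,0.05],"fingers":30},{"dr":[0,0,0],"offset":[0,0,0],"fingers":30}]' >/dev/null && python3 ok.py &&
python3 -m inch '[{"dr":[0,0,0],"offset":[0,0,0.03],"fingers":30},{"dr":[0,0,0],"offset":[0,0,0],"fingers":30}]' >/dev/null && python3 ok.py &&
python3 -m inch '[{"dr":[0,0,0],"offset":[0,0,0.03],"fingers":30},{"dr":[0,0,0],"offset":[0,0,0],"fingers":30}]' >/dev/null && python3 ok.py &&
python3 -m inch '[{"dr":[0,0,0],"offset":[0,0,0.02],"fingers":30},{"dr":[0,0,0],"offset":[0,0,0],"fingers":30}]' >/dev/null && python3 ok.py &&
python3 -m inch '[{"dr":[0,0,0],"offset":[0,0,0.02],"fingers":30},{"dr":[0,0,0],"offset":[0,0,0],"fingers":30}]' >/dev/null && python3 ok.py; python3 where.py
```

```text
[ 0.5668 -0.0503  0.0247] [ 0.6  0.2 -0.1]
[ 0.5668 -0.0503  0.0227] [-0.9  0.4 -0. ]
[ 0.5669 -0.0503  0.0216] [-0.1 -0.1 -0.2]
[ 0.567  -0.0504  0.0205] [-0.1  0.2 -0.9]
[ 0.567  -0.0504  0.0204] [-1.3 -0.8  4.8]
t 19.23 mat x,y mm [ 0.  55.5] z 20.4 rpy [180.   0. 102.] F [-1.3 -0.8  4.8] open 36.2 25.680346065200865
```

Contact came at 20.4 mm, as predicted. Release and raise.

```bash
python3 -m inch '[{"dr":[0,0,0],"offset":[0,0,-0.01],"fingers":39},{"dr":[0,0,0],"offset":[0,0,0],"fingers":43},{"dr":[0,0,0],"offset":[0,0,0],"fingers":47},{"dr":[0,0,0],"offset":[0,0,0],"fingers":47},{"dr":[0,0,0],"offset":[0,0,0],"fingers":47}]'; python3 -m inch '[{"dr":[0,0,0],"offset":[0,0,-0.1],"fingers":47},{"dr":[0,0,0],"offset":[0,0,-0.3],"fingers":47},{"dr":[0,0,0],"offset":[0,0,-0.6],"fingers":47},{"dr":[0,0,0],"offset":[0,0,-0.5],"fingers":47},{"dr":[0,0,0],"offset":[0,0,0],"fingers":47}]'; python3 - <<'E'
from h import *
save("w4",capture("wrist")["frame"])
E
```

```text
t: 19.85
position: [0.5669, -0.0503, 0.02]
orientation: [-180.0, -0.0, 102.0]
wrist_force: [1.0, 0.3, 0.6]
opening: 0.0473
grasp_force: 0.0
t: 20.48
position: [0.5684, -0.0505, 0.0824]
orientation: [179.7, 0.1, 102.0]
wrist_force: [-0.0, -0.4, -0.0]
opening: 0.0468
grasp_force: 0.0
```

View pics/w4.png

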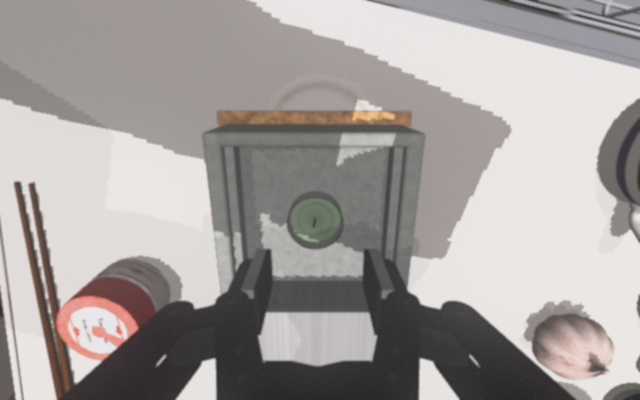

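The tea light stands flat in the compartment at (315,220). Next I close the fingers and go over the open lid.

```bash
python3 -m inch '[{"dr":[0,0,0],"offset":[-0.5,0,0],"fingers":0},{"dr":[0,0,0],"offset":[-0.9,0,0],"fingers":0},{"dr":[0,0,0],"offset":[-0.9,0,0],"fingers":0},{"dr":[0,0,0],"offset":[-0.5,0,0],"fingers":0},{"dr":[0,0,0],"offset":[0,0,0],"fingers":0},{"dr":[0,0,0],"offset":[0,0,0.3],"fingers":0},{"dr":[0,0,0],"offset":[0,0,0.1],"fingers":0},{"dr":[0,0,0],"offset":[0,0,0],"fingers":0}]'; python3 where.py; python3 ok.py && python3 -m inch '[{"dr":[0,0,0],"offset":[0,0,0.06],"fingers":0},{"dr":[0,0,0],"offset":[0,0,0.04],"fingers":0},{"dr":[0,0,0],"offset":[0,0,0],"fingers":0}]' >/dev/null; python3 ok.py
```

```text
t: 21.52
position: [0.5897, -0.1589, 0.0634]
orientation: [-179.9, -0.1, 102.1]
wrist_force: [0.6, 0.5, -0.0]
opening: -0.0002
grasp_force: 0.0
t 21.52 mat x,y mm [ -0.3 -55.4] z 63.4 rpy [-1.799e+02 -1.000e-01  1.021e+02] F [ 0.6  0.5 -0. ] open -0.2 0.0
[ 0.5897 -0.1589  0.0634] [ 0.6  0.5 -0. ]
[ 0.5902 -0.1598  0.0601] [-0.1 -0.8  0.3]
```

```bash
python3 -m inch '[{"dr":[0,0,0],"offset":[0,0,0.03],"fingers":0},{"dr":[0,0,0],"offset":[0,0,0],"fingers":0}]' >/dev/null; python3 ok.py && python3 -m inch '[{"dr":[0,0,0],"offset":[0,0,0.03],"fingers":0},{"dr":[0,0,0],"offset":[0,0,0],"fingers":0}]' >/dev/null;  python3 ok.py && python3 -m inch '[{"dr":[0,0,0],"offset":[0,0,0.02],"fingers":0},{"dr":[0,0,0],"offset":[0,0,0],"fingers":0}]' >/dev/null;  python3 where.py
```

```text
[ 0.5902 -0.1599  0.0589] [ 0.2  0.3 -0.8]
[ 0.5904 -0.1599  0.0581] [-0.8  0.4  2.4]
t 22.65 mat x,y mm [  0.1 -56.5] z 58.1 rpy [180.   0. 102.] F [-2.5  0.5  7.6] open -0.1 3.853315177402692
```

```bash
python3 -m inch '[{"dr":[0,0,0],"offset":[0,0,0.025],"fingers":0},{"dr":[0,0,0],"offset":[0,0,0],"fingers":0}]' >/dev/null; python3 where.py;  python3 -m inch '[{"dr":[0,0,0],"offset":[0.05,0,0],"fingers":0},{"dr":[0,0,0],"offset":[0.1,0,0],"fingers":0},{"dr":[0,0,0],"offset":[0.2,0,0],"fingers":0},{"dr":[0,0,0],"offset":[0.2,0,0],"fingers":0},{"dr":[0,0,0],"offset":[0.2,0,0],"fingers":0},{"dr":[0,0,0],"offset":[0.2,0,0],"fingers":0},{"dr":[0,0,0],"offset":[0,0,0],"fingers":0}]' >/dev/null; python3 where.py
```

```text
t 22.9 mat x,y mm [  0.2 -56.5] z 58.0 rpy [179.9   0.  102. ] F [-3.   1.2 12.8] open -0.4 6.42222725742613
t 23.77 mat x,y mm [  0.3 -18.9] z 58.0 rpy [1.799e+02 1.000e-01 1.021e+02] F [-3.7 -0.4 12.1] open -0.1 6.286900104023516
```

```bash
python3 -m inch '[{"dr":[0,0,0],"offset":[0.2,0,0],"fingers":0},{"dr":[0,0,0],"offset":[0.2,0,0],"fingers":0},{"dr":[0,0,0],"offset":[0.25,0,0],"fingers":0},{"dr":[0,0,0],"offset":[0.25,0,0],"fingers":0},{"dr":[0,0,0],"offset":[0.25,0,0],"fingers":0},{"dr":[0,0,0],"offset":[0.25,0,0],"fingers":0},{"dr":[0,0,0],"offset":[0.1,0,0],"fingers":0},{"dr":[0,0,0],"offset":[0,0,0],"fingers":0}]' >/dev/null; python3 where.py;  python3 -m inch '[{"dr":[0,0,0],"offset":[0.1,0,0],"fingers":0},{"dr":[0,0,0],"offset":[0.1,0,0],"fingers":0},{"dr":[0,0,0],"offset":[0.08,0,0],"fingers":0},{"dr":[0,0,0],"offset":[0.05,0,0],"fingers":0},{"dr":[0,0,0],"offset":[0,0,0],"fingers":0}]' >/dev/null; python3 where.py
```

```text
t 24.77 mat x,y mm [ 0.6 41. ] z 58.0 rpy [1.799e+02 1.000e-01 1.021e+02] F [-2.6 -1.4 12.9] open 0.0 6.479357780772261
t 25.4 mat x,y mm [ 1.  52.8] z 58.0 rpy [179.8   0.2 102.1] F [-1.1 -6.  11.3] open -0.3 5.732323019765317
```

```bash
python3 -m inch '[{"dr":[0,0,0],"offset":[0.02,0,0],"fingers":0},{"dr":[0,0,0],"offset":[0,0,0],"fingers":0},{"dr":[0,0,0],"offset":[0,0,-0.2],"fingers":0},{"dr":[0,0,0],"offset":[0,0,-0.8],"fingers":0},{"dr":[0,0,0],"offset":[0,0,-0.9],"fingers":0},{"dr":[0,0,0],"offset":[0,-0.8,-0.3],"fingers":0},{"dr":[0,0,0],"offset":[0,-0.9,0],"fingers":0},{"dr":[0,0,0],"offset":[0,-0.9,0],"fingers":0}]' >/dev/null; python3 -m inch '[{"dr":[0,0,0],"offset":[0,0,0],"fingers":0},{"dr":[0,0,0],"offset":[0,0,0],"fingers":0}]' >/dev/null; python3 where.py;  python3 - <<'E'
from h import *
c=capture("side");save("b4",cv2.resize(c["frame"][110:245,275:425],None,fx=4.4,fy=4.4,interpolation=cv2.INTER_CUBIC))
E
```

```text
t 26.65 mat x,y mm [-103.1   55.5] z 144.2 rpy [179.9   0.  102. ] F [ 0.6 -0.2  1.2] open 0.0 0.0
```

View pics/b4.png

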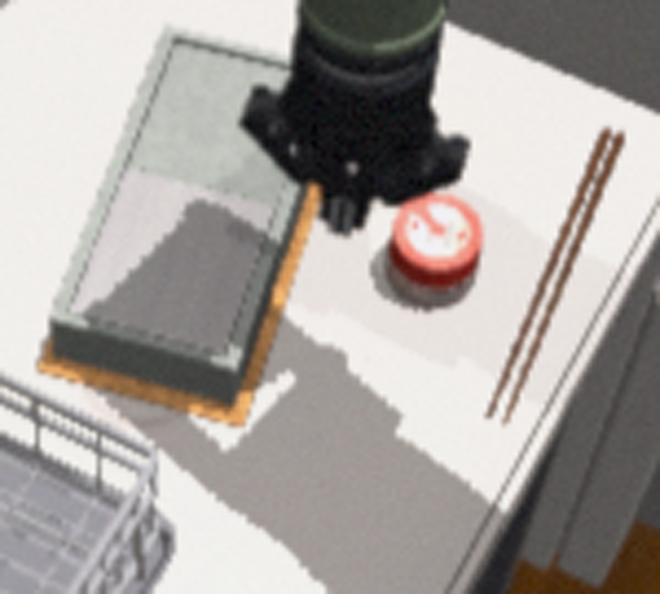

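The lid is back over the compartment, with its edge at about (125,172) as in the first crop, and the pot and chopsticks are in place. I'll compare the edge numerically with the first picture.

```bash
python3 - <<'E'
import cv2,numpy as np
a,b=[cv2.imread(f"pics/{n}.png").astype(np.float32)[150:200,125:185].mean(2) if 0 else cv2.imread(f"pics/{n}.png").astype(np.float32)[150:200,130:180] for n in("b1","b4")]
f=lambda i:(i[...,2]-i[...,1])
for i in(a,b):
    p=f(i).mean(1);m=(p.min()+p.max())/2;print(p[::5].round(1),'edge row',150+np.argmax(p>m))
print(cv2.phaseCorrelate(f(a),f(b)))
E
```

```text
[-3.1 -2.9 -4.1 -3.3 -2.   1.6  5.1  6.4  7.4  6.7] edge row 176
[-3.  -4.1 -3.8 -4.  -1.6  2.   5.1  6.9  6.9  5.8] edge row 174
((-0.16956669916106648, -0.45529273167678497), 0.4234399923324585)
```

```bash
python3 -c "
from workcell import *
print(job_done())"
```

```text
the job is handed in; nothing more can be done
None
```

The tea light is flat in the compartment and the lid is shut, its edge within about 1 mm of where it started. Measured pressing force on the lid was about 13 N at most. The small pot and chopsticks show no movement in the last picture; I didn't re-check the teaspoon, though the arm passed well above it. I handed the job in at about 27 s, and no verdict was shown.

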